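# Refit a control panel's rail: breaker, relay socket, power supply and relay in their order

## Task

Refit this control-panel rail: seat the double-width breaker beside the end bracket that is screwed to the rail, on the bracket's right, the louvred power supply at the other, right-hand end of the row, and the relay socket between the two, then plug the clear relay into its socket. Every device must sit fully down on the rail, upright, with no gap in the row wider than 10 mm. The single-width breaker is a spare: leave it standing where it is.

Things in the scene. Friction and masses are not known exactly. Their poses are not given: they have to be found in the camera images.
- rail: Bare metal sheet fixed on the desk, 110 x 230 x 3 mm, with a top-hat rail along its middle: 35 mm over the flanges, 220 mm long along y, flange tops 18 mm above the desk. Origin: centre of the sheet's underside; y along the rail to the left, x across it, away from the robot. A seated device has its origin at x = 0, z = 9 mm here, its y along the rail's.
- bracket_face (a point): Light grey end bracket screwed fast near the rail's left end, its place differs between starts; 10 mm along the rail, 52 mm across, top 52 mm above the desk. This point: middle of its right-hand face, at flange height (18 mm); axes as the rail's: the row extends from here along -y, with at least 165 mm of free rail.
- breaker: Off-white, 36 mm wide (y), centre seam, 2 screws per shoulder, black toggle bar on top (10 mm high). Every device: 85 mm long (x, across the rail); nose 45 mm wide in x, z 44 to 68 mm, gripped across x above the 20 mm deep shoulders at z 44; feet with a 40 mm channel along y, flared to 50, that drops over the rail, ceiling 9 mm above the feet. Origin: centre under the feet.
- supply: Power supply, the widest device: slate grey, 54 mm wide (y), eight dark louvres in the top of the nose, four terminal screws on each shoulder. Length, nose, shoulders, feet and origin exactly as the breaker's; no toggle, flat top at z = 68 mm.
- socket: Relay socket: light grey, 36 mm wide (y), three terminal screws on each shoulder. Length, nose, shoulders, feet and origin as the breaker's, but the top of the nose is an open pocket, 33 mm (x) by 27 mm (y), 10 mm deep, rims chamfered 3 mm; the pocket's floor is at z = 58 mm, the rim at 68 mm.
- relay: Plug-in relay: clear box with a copper coil, black foot and pale grey top, 28 mm (x) by 22 mm (y), 38 mm high, a small black button on top reaches 40 mm. Stands upright in the socket's pocket, its x along the socket's x, on the pocket's floor (origin then 58 mm above the socket's). Origin: centre of its underside. Grip the upper half, across x or y.
- spare: Spare single-width breaker that stays where it stands: off-white, only 18 mm wide (y), one terminal screw on each shoulder, a short black toggle. Length, nose, shoulders, height and origin as the double-width breaker's.
There are look-alikes about, which are no part of the job. Leave any yellow look-alike of the relay alone.

How it is judged (in metres and radians):
At the end, for the whole second after the job is handed in: From the bracket to the right: breaker, socket, supply, all upright and seated on the rail (6 mm, 0.15 rad), gaps at most 10 mm, none over the rail's end; relay upright on the floor of the socket's pocket (6 mm); all released and at rest; spare standing within 30 mm of its place (x of breaker in the frame of rail between -0.006 and 0.006 m and z of breaker in the frame of rail between 0.006 and 0.0115 m and angle between each of breaker, socket, supply's own z axis and vertical below 0.08 rad and angle between the y axis of each of breaker, socket, supply and the y axis of rail, either way round below 0.15 rad and x of socket in the frame of rail between -0.006 and 0.006 m and z of socket in the frame of rail between 0.006 and 0.0115 m and x of supply in the frame of rail between -0.006 and 0.006 m and z of supply in the frame of rail between 0.006 and 0.0115 m and y of breaker in the frame of bracket_face between -0.0285 and 0 m and horizontal distance between socket and breaker below 0.0465 m and horizontal distance between supply and socket below 0.0555 m and y of supply in the frame of rail above -0.085 m and horizontal distance between relay and socket below 0.006 m and z of relay in the frame of socket between 0.055 and 0.061 m and angle between each of relay, spare's own z axis and vertical below 0.1 rad and linear speed of each of breaker, socket, supply, relay below 0.02 m/s and distance of spare from where it was at the start of the episode below 0.03 m); the robot touches nothing.
It fails at once if the spare breaker is carried off or knocked over (distance of spare from where it was at the start of the episode above 0.03 m or angle between spare's own z axis and vertical above 0.3 rad).
It also fails if it takes over 96 s, if anything falls off the work surface, if the arm or the gripper's body presses on something with over 40 N, if the wrist force passes 120 N, or if a joint passes its speed limit or range.

## Robot

A 6-joint arm with a two-finger parallel gripper is mounted at the origin on a cart in front of the work surface, level with it; the furniture and walls round the work are solid. World frame = base frame: x ahead of the robot, y to its left, z up, the work surface at z = 0. Lengths are in mm, angles in rad, forces in N, time in s.
With the tool pointing down it reaches from about 300 to 775 mm from the base axis. Payload 14.6 kg.
Tool frame: the origin (TCP) lies between the finger pads; the fingertips stand 25 mm ahead of it and the grasp point (between the pads) lies 6 mm ahead of it; z points along the fingers, y is the line along which they close (so a half turn about z gives the same grasp; the last joint's range is limited). The gripper opens to 94 mm and grips with 3 to 60 N. Pads are 16 mm wide; open, the fingers measure 119 mm over their backs; the gripper's body (75 mm by 177 mm) begins 78 mm behind the grasp point.
Start: joints at [1.282, 0.3, 1.521, -0, 1.321, -0.067], TCP at [120.99, 536.517, 230.446] pointing down, gripper open.
Joint ranges: [-3.03, 3.03], [-0.79, 2.21], [0.23, 2.52], [-1.04, 4.18], [0, 3.07], [-2.55, 2.55]. Speed limits (rad/s): [2.22, 2.22, 2.57, 3.14, 3.14, 3.14].

## Interface

Orientations are given as [roll, pitch, yaw] about the fixed x, y, z axes, in that order (R = Rz(yaw) Ry(pitch) Rx(roll)).
In Python, from cell import manip gives the robot as it stands. The module is installed in compiled form; this text tells all that it offers.
- The arm moves only by the tool step_arm, never from a script. Its argument "series" is one flat list of numbers, 5 for each row, row after row: the shift along the world's x, y, z in mm, then the turn about the world's z in rad, then the closure, from 0 (fully open) to 1 (shut). In form: [dx, dy, dz, spin, jaw, dx, dy, dz, spin, jaw, ...]. A call has 1 to 20 rows; each row shifts and turns the commanded pose from where the row before left it; what a row does not reach is not made up. A row lasts 1/8 s, in which the tool goes at most 62.5 mm and 10.7 degrees, less where a joint would pass 70% of its speed; a pose out of reach is approached as far as the arm can. A call is refused whole if a number of a shift passes 62.5 or a number of a turn 0.188, either way. A call with a gripper value outside its range is refused whole. The fingers move at their own pace and stop on an object; "squeeze" is the grip in N (left out, the last holds). Time passes only in rows, so rows that do not move let the fingers close. It gives the time, the measured TCP pose, the force, the opening and the grip force at its end, in the units of the state.
- manip.read_state(): the state, without advancing time (a new reading comes with each control period).
- manip.camera(name): name is "scene" or "top" or "wrist"; returns (picture, depth): 400x640x3 uint8, blue, green, red; 400x640 float32, mm along the optical axis (not along the pixel's ray), 0 where there is no reading.
- manip.camera_info(name): a dict with "fovy" (degrees; the focal length in pixels is half the picture's height over the tangent of half this angle, whatever the lens; pixels are square), "cx", "cy" (the principal point, pixels), "eye" and "orientation" of the camera in the world. Camera axes: x right, y down, z forward; pixel columns grow to the right and rows downward; lengths in mm; the calibration is good to about 2 mm. A picture is of the moment at which its call begins: read the wrist's pose just before it. camera_info takes no time and is no camera call; for the wrist camera it gives the pose at the moment of the call.
- manip.sign_off(): hands the job in; it is judged then, once.
The state is a dict: "clock": time; "joints": joint angles; "qd": joint speeds; "effort": joint torques, N m; "eef_pos": TCP position; "eef_rot": TCP orientation; "wrist_force": force on the tool from outside, world axes, zero at the start; "moment": the same for the moment, N m; "finger_gap": finger opening in mm; "finger_force": force on a finger pad.
Only numpy, scipy, OpenCV 4.12 (cv2) and the standard library are available. Lean on these libraries where they do the work, as an engineer would, in place of code of your own. Each camera call takes 0.05 s, during which the arm holds its last target. There are 200 camera calls.

## Working session

There is one attempt and no reset: what is moved stays moved. The work goes in short steps, Python scripts to look and compute and a tool call to move; the robot and the scene stay as the last step left them, time stands still between calls to the robot, and variables do not carry over. Pictures are saved under pics/ and viewed, at most 14 in all, crops included, and the job is handed in when it is done.

Besides the shell and the picture viewer there is one more tool, called after "Request:" by a JSON object that holds its "name" and its "arguments", one argument or row to a line. step_arm: Moves the arm, as the interface text tells. Its arguments: {"type":"object","properties":{"series":{"type":"array"},"squeeze":{"type":"number"}},"required":["series"]}

```bash
mkdir -p pics; cat > h.py <<'E'
import numpy as np, cv2
from cell import manip
from scipy.spatial.transform import Rotation as R
def rotm(o):
    o=np.array(o,float)
    if o.shape==(3,3): return o
    if o.size==4: return R.from_quat(o).as_matrix()
    return R.from_euler('xyz',o).as_matrix()
def cloud(name):
    i=manip.camera_info(name); p,d=manip.camera(name)
    f=200/np.tan(np.radians(i['fovy'])/2)
    v,u=np.mgrid[0:400,0:640]
    c=np.stack([(u-i['cx'])/f*d,(v-i['cy'])/f*d,d],-1)
    return p,d,c@rotm(i['orientation']).T+np.array(i['eye'])
E
python3 - <<'E'
from h import *
print(manip.read_state())
for n in('scene','top'):
    print(manip.camera_info(n)); p,d,w=cloud(n); cv2.imwrite(f'pics/{n}0.png',p); np.savez(f'{n}0.npz',p=p,d=d,w=w)
E
```

```text
{'clock': 0.0, 'joints': array([ 1.28239828e+00,  3.00489536e-01,  1.52158596e+00, -2.33683477e-05,
        1.32070858e+00, -6.66190353e-02]), 'qd': array([ 0.00055033, -0.00016372, -0.00035291, -0.00078419,  0.00150061,
       -0.00134208]), 'effort': array([ 1.86347620e-04, -5.31804156e+01, -3.52746892e+01,  7.08380900e-02,
        2.43949756e-02, -2.31026569e-06]), 'eef_pos': array([120.93150619, 536.29589299, 229.87414035]), 'eef_rot': array([-3.14040236e+00, -5.67287254e-05,  2.91981940e+00]), 'wrist_force': array([ 0.22083998, -0.5904816 , -1.44745731]), 'moment': array([-0.00857283, -0.01568831,  0.00091676]), 'finger_force': 0.0, 'finger_gap': 94.0942251893433}
{'fovy': 51.367218184039366, 'cx': 317.2937028822484, 'cy': 189.6944798369288, 'eye': array([ -59.52212079, -631.00487093,  440.2458496 ]), 'orientation': array([-2.05277974, -0.02234726, -0.91981849])}
{'fovy': 43.63554467102262, 'cx': 323.64595857592275, 'cy': 202.73499899865098, 'eye': array([ 326.06121007, -153.12250188, 1254.94929037]), 'orientation': array([-2.93433904,  0.00338663, -1.64504155])}
```

View pics/top0.png

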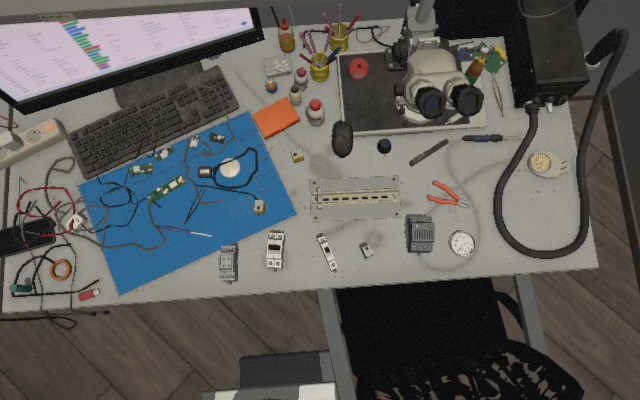

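View pics/scene0.png

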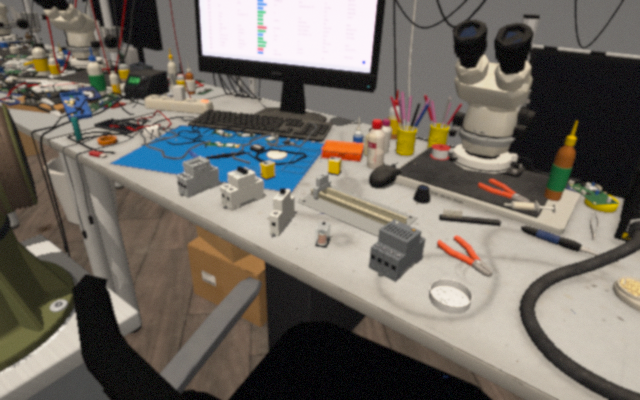

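The top view shows the socket at (228,262), breaker (275,249), spare (328,252), clear relay (366,250), supply (420,233) and rail (355,198). The bracket is at the rail's left end, and the yellow look-alikes are at (297,156) and (259,207).

```bash
python3 - <<'E'
from h import *
D=np.load('top0.npz'); p,w,d=D['p'],D['w'],D['d']
print('desk z', np.median(w[285:290,380:400,2]), np.median(w[215:225,410:440,2]), 'rail sheet',np.median(w[212:217,320:395,2]))
z=w[...,2]; 
roi=np.zeros((400,640),bool); roi[165:295,205:480]=1
for lo in (10,35,60):
  m=((z>lo)&(z<120)&roi&(d>0)).astype(np.uint8)
  n,l,s,c=cv2.connectedComponentsWithStats(m,connectivity=4)
  print('z>',lo)
  for k in range(1,n):
    if s[k,4]<12: continue
    q=w[l==k]; r=cv2.minAreaRect(q[:,:2].astype(np.float32))
    print(np.round(c[k]),s[k,4],'ctr',np.round(r[0],1),'size',np.round(r[1],1),'ang',round(r[2],1),'zmed/max',np.round(np.percentile(q[:,2],[50,95]),1))
c=p[165:295,205:445]; cv2.imwrite('pics/c.png',cv2.resize(c,(800,433),interpolation=cv2.INTER_CUBIC))
E
```

```text
desk z -258.1945529975177 43.64243422664947 rail sheet 3.638811588331464
z> 10
[218. 169.] 54 ctr [691.6 100.8] size [20.5 47.5] ang 44.5 zmed/max [12. 16.]
[229. 172.] 49 ctr [688.   65.7] size [27.7 29.5] ang 68.4 zmed/max [11.6 14.6]
[235. 167.] 21 ctr [698.3  52. ] size [17.5 14.2] ang 18.2 zmed/max [11.3 12.7]
[208. 171.] 75 ctr [691.6 122.4] size [17.6 29. ] ang 84.7 zmed/max [15.5 19.2]
[438. 184.] 30 ctr [ 613.8 -463.6] size [26.5 10.2] ang 66.5 zmed/max [12.2 15.8]
[446. 188.] 19 ctr [ 603.2 -483.8] size [15.9  9.5] ang 57.6 zmed/max [11.4 13.8]
[350. 196.] 464 ctr [ 591.6 -247.6] size [217.   50.2] ang 86.9 zmed/max [18.9 53.3]
[451. 200.] 113 ctr [ 575.3 -485.1] size [75.8 29.2] ang 78.5 zmed/max [12.5 15.6]
[431. 197.] 23 ctr [ 580.  -443.4] size [20.8  9.1] ang 69.1 zmed/max [12.4 16.2]
[259. 206.] 138 ctr [588.6  -3. ] size [28.9 43.9] ang 78.0 zmed/max [41.4 45.8]
[467. 204.] 30 ctr [ 555.6 -529.9] size [17.4 13.5] ang 46.5 zmed/max [11.5 14.3]
[420. 234.] 915 ctr [ 486.9 -398.8] size [55.6 85.7] ang 85.9 zmed/max [49.1 71.1]
[275. 250.] 594 ctr [473.1 -40.9] size [36.
[... 573 characters left out ...]
[55.6 85.7] ang 86.0 zmed/max [63.3 71.2]
[275. 250.] 554 ctr [473.2 -40.8] size [36.7 84.9] ang 82.4 zmed/max [64.3 77.3]
[327. 252.] 275 ctr [ 457.6 -167.2] size [85.3 18. ] ang 18.9 zmed/max [65.  74.7]
[367. 250.] 94 ctr [ 455.8 -265.1] size [27.3 21. ] ang 19.8 zmed/max [39.4 42.6]
[227. 262.] 594 ctr [451.  75.] size [37.3 85.6] ang 87.7 zmed/max [55.7 68.9]
z> 60
[422. 232.] 436 ctr [ 486.5 -399.1] size [54.9 44. ] ang 85.2 zmed/max [68.4 72.2]
[274. 248.] 293 ctr [473.3 -40.8] size [36.5 45.6] ang 82.2 zmed/max [68.6 78.9]
[327. 251.] 146 ctr [ 457.7 -167.2] size [45.  17.8] ang 19.3 zmed/max [69.1 77.6]
[225. 261.] 187 ctr [451.1  75.7] size [36.1 45.4] ang 86.6 zmed/max [66.4 70.8]
```

View pics/c.png

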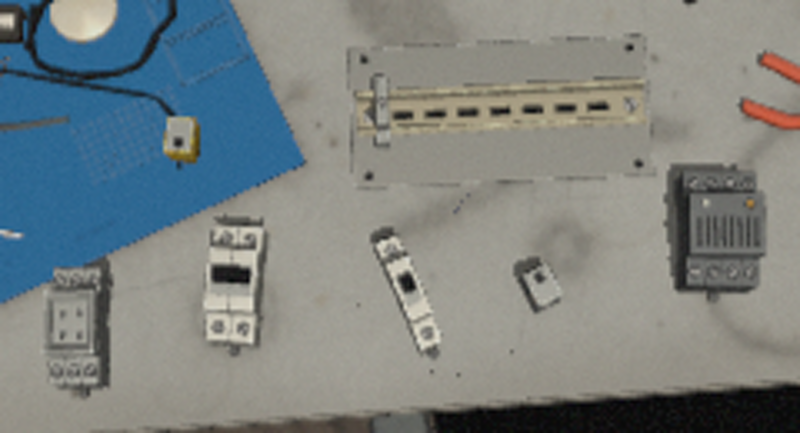

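The crop shows the rail with its bracket at its left end (380,110), and the five devices standing in front, with heights and footprints that match the listed sizes. Next I'll get the rail frame, device yaws and possible obstacles.

```bash
python3 - <<'E'
from h import *
for n in('top','scene'):
  D=np.load(n+'0.npz'); p,w,d=D['p'],D['w'],D['d']
  z=w[...,2]; X=w[...,0];Y=w[...,1]; ok=d>0
  reg=ok&(X>560)&(X<630)&(Y<-120)&(Y>-380)
  m=reg&(z>14)&(z<23)
  r=cv2.minAreaRect(np.argwhere(m).astype(np.float32)); q=w[m][:,:2].astype(np.float32)
  vx,vy,x0,y0=cv2.fitLine(q,cv2.DIST_HUBER,0,.01,.01).ravel(); print(n,'flange line',vx,vy,x0,y0,'rect',cv2.minAreaRect(q))
  m=reg&(z>45)&(z<60); q=w[m][:,:2].astype(np.float32); print('bracket',cv2.minAreaRect(q),q[:,1].min(),q[:,1].max())
  if n=='top': # sheet
    m=(z>1.5)&(z<25)&(X>500)&(X<680)&(Y<-120)&(Y>-380)&ok
    g=cv2.cvtColor(p,cv2.COLOR_BGR2HSV)
  t=ok&(z>110)&(X>420)&(X<800)&(Y<0)&(Y>-450)
  H,_,_=np.histogram2d(X[t],Y[t],bins=[np.arange(420,820,50),np.arange(-450,50,50)]);print('tall',n);print(H.astype(int))
D=np.load('top0.npz');w=D['w'];z=w[...,2]
# PCA-based yaw for devices on z>35 sets
for nm,(u,v),lo in (('brk',(275,250),35),('sock',(227,262),35),('sup',(421,233),35),('relay',(367,250),30)):
  l=cv2.connectedComponents(((z>lo)&(z<120)&(D['d']>0)).astype(np.uint8),connectivity=4)[1]
  q=w[l==l[v,u]][:,:2].astype(np.float32); r=cv2.minAreaRect(q); vx,vy,_,_=cv2.fitLine(q,cv2.DIST_L2,0,.01,.01).ravel()
  print(nm,r,q.mean(0),'line deg',np.degrees(np.arctan2(vy,vx)))
E
```

```text
top flange line 0.01866645 0.9998258 607.02484 -261.7074 rect ((591.9692993164062, -247.72921752929688), (218.00051879882812, 43.65250778198242), 88.54417419433594)
bracket ((597.689697265625, -157.8095703125), (9.910859107971191, 33.87002944946289), 87.16358947753906) -162.94704 -152.9095
tall top
[[  0   0   0   0   0   0   0   0   0]
 [  0   0   0   0   0   0   0   0   0]
 [  0   0   0   0   0   0   0   0   0]
 [  0   0   0   0   0   0   0   0   0]
 [  1  11   0   0   0   0   0   0   0]
 [442 622   0   0   0   0   0   0   0]
 [420 501   0   0   0   0   0   0   0]]
scene flange line 0.0031140556 0.9999952 602.9032 -277.92523 rect ((588.5679931640625, -246.52810668945312), (219.87506103515625, 53.39051055908203), 86.26648712158203)
bracket ((594.4630737304688, -157.4513397216797), (10.99938678741455, 35.8675422668457), 86.6884765625) -163.28458 -151.91829
tall scene
[[   0    0    0    0    0    0    0    0    0]
 [   0    0    0    0    0    0    0    0    0]
 [   0    0    0    0    0    0    0    0    0]
 [   0    0    0    0    0    0    0    0    0]
 [  26   81    0    0    0    0    0    0    0]
 [ 923 1096    0    0    0    0    0    0    0]
 [2359  774    0    0    0    0    0    0    0]]
brk ((473.22186279296875, -40.8438720703125), (36.72922134399414, 84.90084838867188), 82.4145736694336) [471.0537  -41.54834] line deg -8.266227
sock ((450.983154296875, 74.96733093261719), (37.257572174072266, 85.56163024902344), 87.71805572509766) [449.8822   74.56829] line deg -3.586235
sup ((486.8416442871094, -398.7671813964844), (55.57343673706055, 85.69515228271484), 86.01482391357422) [ 484.99652 -397.56012] line deg -4.8049164
relay ((455.97674560546875, -265.41400146484375), (27.508113861083984, 22.061479568481445), 20.83625602722168) [ 455.67572 -264.79007] line deg 22.75036
```

```bash
python3 - <<'E'
from h import *
i=manip.camera_info('top'); f=200/np.tan(np.radians(i['fovy'])/2); Rm=rotm(i['orientation'])
def ray(u,v,z):
    r=Rm@np.array([(u-i['cx'])/f,(v-i['cy'])/f,1]); e=np.array(i['eye']); return (e+r*(z-e[2])/r[2])[:2]
H=[ray(205+(a+.5)/3.3333-.5,165+(b+.5)/3.3333-.5,3) for a,b in((364,60),(629,48),(369,177),(638,163))]
print(np.round(H,1), np.mean(H,0))
for a,b in((0,1),(2,3)): v=H[a]-H[b]; print(np.degrees(np.arctan2(v[1],v[0])),np.hypot(*v))
for a,b in((0,2),(1,3)): v=H[a]-H[b]; print(np.degrees(np.arctan2(v[1],v[0])),np.hypot(*v))
E
```

```text
[[ 643.7 -147.1]
 [ 637.8 -352.8]
 [ 551.5 -144.5]
 [ 547.  -350.3]] [ 595.0042317  -248.66774163]
88.36938358877669 205.7265496744045
88.73695888872732 205.87477813812097
-1.6486079542288412 92.15561113807925
-1.558044041785139 90.83491962592907
```

Request:
{"name": "step_arm", "arguments": {
  "series": [25,-41,0,-0.106,0,25,-41,0,-0.106,0,25,-41,0,-0.106,0,25,-41,0,-0.106,0,25,-41,0,-0.106,0,25,-41,0,-0.106,0,25,-41,0,-0.106,0,25,-41,0,-0.106,0,25,-41,0,-0.106,0,25,-41,0,-0.106,0,25,-41,0,-0.106,0,25,-41,0,-0.106,0,25,-41,0,-0.106,0,27,-44,0,-0.108,0,0,0,0,0,0],
  "squeeze": 30
}}

```text
clock: 1.98
eef_pos: [473.6, -42.7, 229.7]
eef_rot: [-3.14, 0.0, 1.429]
wrist_force: [-0.8, 0.8, -0.1]
finger_gap: 93.9
finger_force: 0.0
```

```bash
python3 - <<'E'
from h import *
print(manip.read_state()['eef_pos'])
p,d,w=cloud('wrist'); cv2.imwrite('pics/w1.png',p); z=w[...,2]
n,l,s,c=cv2.connectedComponentsWithStats(((z>38)&(z<90)&(d>0)).astype(np.uint8),connectivity=4)
for k in range(1,n):
  if s[k,4]<800: continue
  q=w[l==k]; print(np.round(c[k]),s[k,4],cv2.minAreaRect(q[:,:2].astype(np.float32)),np.percentile(q[:,2],[50,98]))
  q=q[q[:,2]>62]; 
  if len(q)>100: print('  top',cv2.minAreaRect(q[:,:2].astype(np.float32)))
E
```

```text
[473.64486185 -42.67120878 229.70584478]
[277.  85.] 2814 ((446.3545837402344, 77.34071350097656), (36.269710540771484, 85.16714477539062), 86.59551239013672) [56.60877872 67.70594806]
  top ((446.4659423828125, 77.22772216796875), (36.11833190917969, 45.06622314453125), 86.36514282226562)
[312. 186.] 2209 ((468.704345703125, -39.14312744140625), (35.91058349609375, 84.69527435302734), 81.98787689208984) [65.9867513  77.33326712]
  top ((468.7713623046875, -39.08643341064453), (35.716949462890625, 44.65506362915039), 82.40879821777344)
[596. 244.] 1445 ((799.302978515625, -154.42764282226562), (41.559417724609375, 21.10072898864746), 51.09190368652344) [67.76505984 89.24233493]
  top ((799.2858276367188, -152.2643280029297), (41.280941009521484, 17.362030029296875), 41.731536865234375)
[318. 278.] 870 ((453.2989501953125, -165.39840698242188), (84.31744384765625, 18.54131507873535), 18.720829010009766) [49.83681651 68.83108942]
  top ((455.5410461425781, -157.5845184326172), (16.20516586303711, 42.94939422607422), 84.93985748291016)
```

View pics/w1.png

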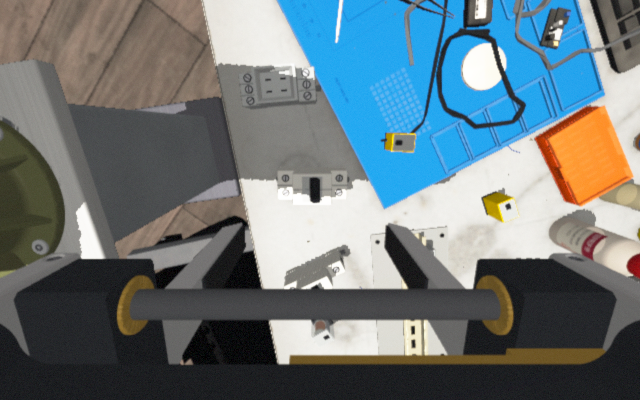

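The wrist view shows the breaker at (315,186), the socket at (278,86) and the spare behind the gripper at (318,290). The top and wrist cameras differ by about 4 mm in x, so I'll aim between them and grip the breaker.

Request:
{"name": "step_arm", "arguments": {
  "series": [-3,2,-50,0,0,0,0,-50,0,0,0,0,-40,0,0,0,0,-18,0,0,0,0,0,0,0,0,0,0,0,1,0,0,0,0,1,0,0,0,0,1,0,0,0,0,1,0,0,0,0,1,0,0,0,0,1],
  "squeeze": 40
}}

```text
clock: 3.4
eef_pos: [470.0, -38.5, 72.5]
eef_rot: [3.142, 0.0, 1.434]
wrist_force: [-0.3, 1.0, 1.1]
finger_gap: 44.9
finger_force: 40.0
```

Request:
{"name": "step_arm", "arguments": {
  "series": [0,0,30,0,1,0,0,50,0,1,20,-25,30,0.02,1,30,-40,0,0.03,1,30,-40,0,0.03,1,30,-30,0,0.03,1,14,-11,0,0,1,0,0,0,0,1,0,0,0,0,1]
}}

```text
clock: 4.53
eef_pos: [593.4, -183.9, 182.2]
eef_rot: [-3.141, -0.0, 1.544]
wrist_force: [-0.1, -0.1, -2.1]
finger_gap: 44.6
finger_force: 40.0
```

```bash
cat >> h.py <<'E'
def railinfo(w,d,p):
  z=w[...,2]; X=w[...,0];Y=w[...,1]; ok=d>0
  reg=ok&(X>555)&(X<635)&(Y<-140)&(Y>-370)
  m=reg&(z>40)&(z<58)&(Y>-166)&(Y<-145); q=w[m][:,:2].astype(np.float32)
  if len(q)>20: print('bracket',len(q),cv2.minAreaRect(q),np.percentile(q[:,1],[2,98]))
  m=reg&(z>14)&(z<23); q=w[m]
  for y in range(-360,-140,20):
    a=q[(q[:,1]>y)&(q[:,1]<y+20),0]
    if len(a)>20: print('flange y',y+10,len(a),np.percentile(a,[1,99]),np.percentile(a,[1,99]).mean())
E
python3 - <<'E'
from h import *
s=manip.read_state(); print(s['eef_pos'],s['eef_rot'],s['joints'])
p,d,w=cloud('wrist'); cv2.imwrite('pics/w2.png',p); railinfo(w,d,p); np.savez('w2.npz',w=w,d=d)
E
```

```text
[ 593.42452506 -183.8698445   182.17833789] [-3.14078252e+00 -3.27987297e-04  1.54405668e+00] [-3.59429495e-01  4.98463153e-01  1.35949050e+00  4.73506617e-05
  1.28451183e+00 -3.32703374e-01]
bracket 359 ((593.406982421875, -156.052490234375), (9.256074905395508, 33.45172119140625), 88.56233215332031) [-160.7872229  -151.26778992]
flange y -310 47 [572.65750265 606.55845249] 589.6079775696776
flange y -290 45 [573.0126875 606.7068763] 589.8597819005034
flange y -190 84 [575.87827199 609.4210479 ] 592.6496599443316
flange y -170 96 [576.32425849 610.69789524] 593.5110768666968
flange y -150 119 [570.72311258 616.4995303 ] 593.6113214388195
```

View pics/w2.png

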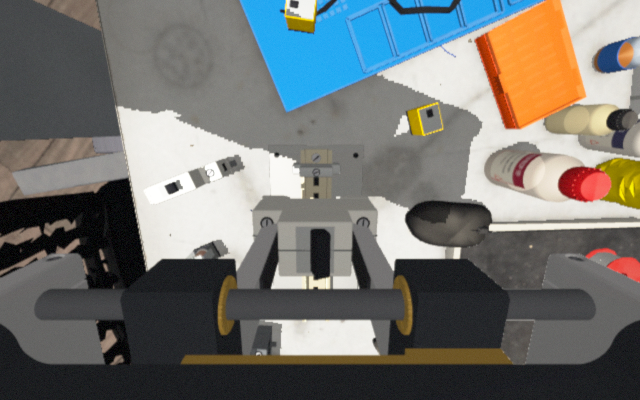

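The breaker is held at (315,245), and its left face is just right of the bracket (316,168). Next I'll measure the held breaker in this same view.

```bash
python3 - <<'E'
from h import *
D=np.load('w2.npz'); w,d=D['w'],D['d']; z=w[...,2]
m=(d>0)&(z>140)&(z<186); m[:200]=0; m[:,:250]=0; m[:,385:]=0
for lo,hi in((140,158),(168,175),(175,182)):
  q=w[m&(z>lo)&(z<hi)&(w[...,1]>-230)]
  print(lo,len(q),'x',np.percentile(q[:,0],[1,99]),'y',np.percentile(q[:,1],[1,50,99]))
q=w[(d>0)&(z>165)&(z<178)]; q=q[(abs(q[:,0]-593)<24)&(abs(q[:,1]+184)<25)]; print(len(q),cv2.minAreaRect(q[:,:2].astype(np.float32)),np.median(q[:,2]))
q=w[(d>0)&(z>145)&(z<160)]; q=q[(abs(q[:,0]-593)<50)&(abs(q[:,1]+184)<25)]; print(len(q),cv2.minAreaRect(q[:,:2].astype(np.float32)),np.median(q[:,2]))
E
```

```text
140 1692 x [550.02161387 633.77145388] y [-184.7042351  -168.06365246 -165.63497914]
168 461 x [558.65418707 625.49821729] y [-195.04653111 -167.18544381 -166.04158152]
175 3537 x [562.56026557 621.5309814 ] y [-201.94968547 -181.45383227 -166.73438245]
3570 ((592.7263793945312, -184.45550537109375), (36.54286575317383, 47.882747650146484), 88.224365234375) 176.39442018953747
1520 ((591.8056640625, -176.94003295898438), (21.374805450439453, 85.46232604980469), 88.43255615234375) 152.34529420846172
```

Request:
{"name": "step_arm", "arguments": {
  "series": [0,1,-40,0,1,0,0,-40,0,1,0,0,-10,0,1,0,0,-4,0,1,0,0,-4,0,1,0,0,0,0,1]
}}

```text
clock: 5.32
eef_pos: [594.3, -183.6, 85.2]
eef_rot: [3.141, 0.0, 1.544]
wrist_force: [1.9, -0.3, -2.6]
finger_gap: 44.4
finger_force: 40.0
```

Request:
{"name": "step_arm", "arguments": {
  "series": [0,0,-2,0,1,0,0,-2,0,1,0,0,0,0,1]
}}

```text
clock: 5.7
eef_pos: [594.2, -183.6, 81.5]
eef_rot: [3.141, 0.0, 1.544]
wrist_force: [-4.3, 0.6, 7.2]
finger_gap: 44.4
finger_force: 40.0
```

Request:
{"name": "step_arm", "arguments": {
  "series": [0,0,-1,0,1,0,0,-1,0,1,0,0,0,0,1]
}}

```text
clock: 6.08
eef_pos: [594.2, -183.7, 81.4]
eef_rot: [3.14, 0.001, 1.544]
wrist_force: [-12.6, 3.3, 26.6]
finger_gap: 44.6
finger_force: 40.0
```

Request:
{"name": "step_arm", "arguments": {
  "series": [0,0,2,0,1,0,0,0,0,0,0,0,0,0,0,0,0,0,0,0,0,0,30,0,0,0,0,60,0,0,-20,40,30,0,0,-30,55,0,-0.015,0,-30,55,0,-0.014,0,-30,55,0,0,0,-25,45,0,0,0,-12,11,0,0,0,0,0,0,0,0,0,0,0,0,0]
}}

```text
clock: 7.82
eef_pos: [447.9, 76.2, 200.4]
eef_rot: [3.141, 0.0, 1.514]
wrist_force: [0.4, 0.2, 0.7]
finger_gap: 94.0
finger_force: 0.0
```

```bash
python3 - <<'E'
from h import *
s=manip.read_state(); print(s['eef_pos'],s['eef_rot'])
p,d,w=cloud('top'); z=w[...,2]; railinfo(w,d,p)
q=w[(d>0)&(z>70)&(z<82)&(abs(w[...,0]-595)<30)&(abs(w[...,1]+185)<28)]; print('nose',cv2.minAreaRect(q[:,:2].astype(np.float32)),np.median(q[:,2]))
cv2.imwrite('pics/t2.png',cv2.resize(p[165:295,205:445],(800,433)))
E
```

```text
[447.86197061  76.20809434 200.4280445 ] [3.14145304e+00 1.22072625e-04 1.51374966e+00]
bracket 58 ((597.47705078125, -157.900390625), (10.000539779663086, 33.91237258911133), 89.79022979736328) [-162.737034   -153.11544525]
flange y -350 27 [575.77982875 609.78234274] 592.7810857481006
flange y -330 32 [575.99771799 609.88040123] 592.9390596073238
flange y -310 32 [575.87445305 611.81237616] 593.8434146021775
flange y -290 31 [577.74622767 612.64361208] 595.1949198794489
flange y -270 31 [577.54601265 612.08810174] 594.817057195403
flange y -250 32 [577.9924298  613.70966712] 595.8510484613407
flange y -230 27 [579.36087963 613.21779224] 596.2893359352333
flange y -210 22 [579.62812937 613.18997884] 596.4090541045468
nose ((596.814453125, -185.88035583496094), (36.032798767089844, 45.38184356689453), 88.41278839111328) 77.62506874549399
```

Request:
{"name": "step_arm", "arguments": {
  "series": [0,0,-50,0,0,0,0,-50,0,0,0,0,-28,0,0,0,0,0,0,0,0,0,0,0,1,0,0,0,0,1,0,0,0,0,1,0,0,0,0,1,0,0,0,0,1,0,0,30,0,1,0,0,50,0,1,0,0,30,0,1,0,0,0,0,1]
}}

```text
clock: 9.5
eef_pos: [447.9, 77.2, 184.0]
eef_rot: [3.138, -0.001, 1.515]
wrist_force: [0.0, -0.5, -2.6]
finger_gap: 44.6
finger_force: 40.0
```

Request:
{"name": "step_arm", "arguments": {
  "series": [10,-25,0,0.01,1,25,-52,0,0.01,1,25,-52,0,0.01,1,25,-52,0,0,1,25,-52,0,0,1,20,-42,0,0,1,15,-26,0,0,1,0,0,0,0,1,0,0,0,0,1]
}}

```text
clock: 10.62
eef_pos: [591.7, -223.2, 180.9]
eef_rot: [-3.14, -0.001, 1.545]
wrist_force: [-0.7, -0.7, -2.3]
finger_gap: 44.8
finger_force: 40.0
```

```bash
cat > held.py <<'E'
from h import *
s=manip.read_state(); t=s['eef_pos']; print(t,s['eef_rot'])
p,d,w=cloud('wrist'); cv2.imwrite('pics/held.png',p); z=w[...,2]
def near(lo,hi,x,y,rx,ry):
  q=w[(d>0)&(z>lo)&(z<hi)]; return q[(abs(q[:,0]-x)<rx)&(abs(q[:,1]-y)<ry)]
o=t[2]-72.5
q=near(o+60,o+70,t[0],t[1],24,32)
print('held nose',cv2.minAreaRect(q[:,:2].astype(np.float32)),np.median(q[:,2]))
q=near(o+38,o+50,t[0],t[1],50,32); print('held shoulder y',np.percentile(q[:,1],[1,99]),'x',np.percentile(q[:,0],[1,99]))
for nm,y in(('brk',-185),('sock',-225)):
  q=near(72,80,594,y,24,20); 
  if len(q)>50: print(nm,'seated nose',len(q),'y',np.percentile(q[:,1],[1,99]),cv2.minAreaRect(q[:,:2].astype(np.float32)))
  q=near(48,57,594,y,50,25)
  if len(q)>50: print(nm,'shoulder y',len(q),np.percentile(q[:,1],[1,99]))
E
python3 held.py
```

```text
[ 591.66908342 -223.19229414  180.90972634] [-3.13953284e+00 -9.84677193e-04  1.54496589e+00]
held nose ((591.4957885742188, -223.08676147460938), (37.25397491455078, 47.82881164550781), 88.42440032958984) 170.69016682548877
held shoulder y [-224.06800345 -204.24627216] x [548.5531523 631.7944493]
brk seated nose 1587 y [-202.07717559 -166.36461125] ((592.6295776367188, -184.31040954589844), (35.63898468017578, 44.93046569824219), 88.4507064819336)
brk shoulder y 1405 [-203.28787184 -160.36812075]
sock shoulder y 82 [-203.54004491 -200.04956016]
```

View pics/held.png

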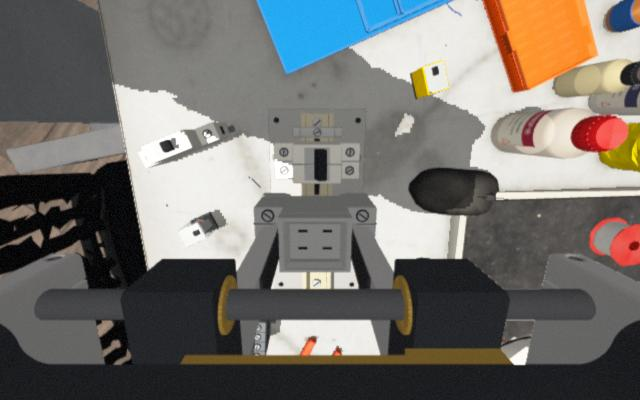

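The breaker sits by the bracket at (318,160), and the socket is held at (315,240) with about 2.5 mm clear of it. I'll lower the socket now.

Request:
{"name": "step_arm", "arguments": {
  "series": [1,-1,-40,0,1,0,0,-40,0,1,0,0,-10,0,1,0,0,-4,0,1,0,0,-2,0,1,0,0,-2,0,1,0,0,-1,0,1,0,0,0,0,1]
}}

```text
clock: 11.68
eef_pos: [593.8, -225.1, 85.6]
eef_rot: [3.14, 0.001, 1.545]
wrist_force: [-3.7, 1.2, 11.5]
finger_gap: 44.6
finger_force: 40.0
```

Request:
{"name": "step_arm", "arguments": {
  "series": [-1,0,0,0,1,-1,0,-1,0,1,0,0,-1,0,1,0,0,0,0,1]
}}

```text
clock: 12.18
eef_pos: [593.3, -225.2, 85.6]
eef_rot: [3.135, 0.002, 1.545]
wrist_force: [0.7, 3.2, 21.7]
finger_gap: 44.8
finger_force: 40.0
```

```bash
python3 - <<'E'
from h import *
s=manip.read_state(); print(s['eef_pos'],s['eef_rot'],s['wrist_force'])
p,d,w=cloud('wrist'); z=w[...,2]
for nm,y in(('brk',-185),('sock',-225)):
  for lo,hi in((45,60),(70,95)):
    q=w[(d>0)&(z>lo)&(z<hi)&(abs(w[...,0]-593)<(21 if lo>60 else 42))&(abs(w[...,1]-y)<20)]
    print(nm,lo,len(q),np.percentile(q[:,2],[5,25,50,75,95]).round(1), np.percentile(q[:,1],[1,99]).round(1))
    if lo>60:
      A=np.c_[q[:,:2]-q[:,:2].mean(0),np.ones(len(q))]; g=abs(q[:,2]-np.median(q[:,2]))<3; print(np.linalg.lstsq(A[g],q[g,2],rcond=None)[0].round(4))
cv2.imwrite('pics/w4.png',p)
E
```

```text
[ 593.32721416 -225.22098336   85.60633113] [3.13480489e+00 1.98267868e-03 1.54489557e+00] [ 0.67554596  3.20652227 21.70584005]
brk 45 2713 [50.8 51.5 52.  52.6 53.3] [-202.4 -166. ]
brk 70 4435 [74.8 75.6 76.1 77.2 86.2] [-202.  -166.4]
[-1.80000e-03 -1.50000e-03  7.59416e+01]
sock 45 1080 [49.  51.4 52.  52.6 53.5] [-226.5 -205.8]
sock 70 2070 [71.6 73.5 75.  75.8 76.9] [-243.1 -206.4]
[1.92000e-02 1.11000e-02 7.48214e+01]
```

View pics/w4.png

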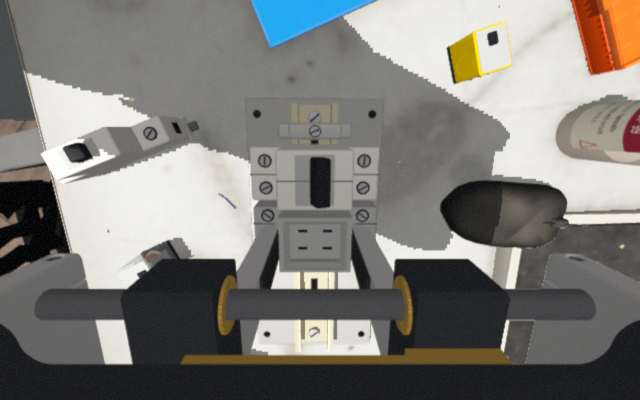

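The socket's shoulders are at the same height as the seated breaker's (52 mm), so it is down with a gap of about 3.5 mm, seen at (315,212). I'll release it and go to the supply.

Request:
{"name": "step_arm", "arguments": {
  "series": [0,0,2,0,1,0,0,0,0,0,0,0,0,0,0,0,0,0,0,0,0,0,30,0,0,0,0,60,0,0,-20,-20,30,0,0,-30,-50,0,-0.025,0,-30,-50,0,-0.026,0,-20,-40,0,0,0,-9,-12,0,0,0,0,0,0,0,0,0,0,0,0,0]
}}

```text
clock: 13.85
eef_pos: [483.0, -395.7, 203.4]
eef_rot: [-3.142, -0.0, 1.495]
wrist_force: [-0.3, 0.9, -0.1]
finger_gap: 94.1
finger_force: 0.0
```

```bash
python3 - <<'E'
from h import *
s=manip.read_state(); print(s['eef_pos'],s['eef_rot'])
p,d,w=cloud('top'); z=w[...,2]
for y in(-186,-228):
  q=w[(d>0)&(z>63)&(z<82)&(abs(w[...,0]-595)<30)&(abs(w[...,1]-y)<21)]; print('nose',cv2.minAreaRect(q[:,:2].astype(np.float32)),np.percentile(q[:,2],[10,50,90]))
  q=w[(d>0)&(z>45)&(z<60)&(abs(w[...,0]-595)<45)&(abs(w[...,1]-y)<18)]; print('shoulder',np.median(q[:,2]),cv2.minAreaRect(q[:,:2].astype(np.float32)))
E
```

```text
[ 482.99505707 -395.6526618   203.41633901] [-3.14156901e+00 -2.78967941e-04  1.49515875e+00]
nose ((596.7911987304688, -185.6769561767578), (35.77169418334961, 46.22274398803711), 88.7124252319336) [74.06267003 77.15788479 80.10742625]
shoulder 53.511243757282955 ((596.772216796875, -185.86244201660156), (34.71979522705078, 84.79698944091797), 89.1161880493164)
nose ((595.60302734375, -226.43118286132812), (36.02299880981445, 46.74142837524414), 87.66804504394531) [65.22079622 72.09406817 78.57471879]
shoulder 53.751115110867886 ((595.1124267578125, -226.5658416748047), (35.24008560180664, 86.53077697753906), 88.41127014160156)
```

Request:
{"name": "step_arm", "arguments": {
  "series": [1,-2,-50,0,0,0,0,-50,0,0,0,0,-29,0,0,0,0,-2,0,0,0,0,0,0,0,0,0,0,0,1,0,0,0,0,1,0,0,0,0,1,0,0,0,0,1,0,0,0,0,1,0,0,0,0,1],
  "squeeze": 50
}}

```text
clock: 15.28
eef_pos: [483.2, -398.9, 72.5]
eef_rot: [3.142, 0.0, 1.494]
wrist_force: [1.7, 0.5, 0.7]
finger_gap: 44.6
finger_force: 50.0
```

Request:
{"name": "step_arm", "arguments": {
  "series": [0,0,30,0,1,0,0,50,0,1,10,10,30,0,1,30,35,0,0.025,1,30,35,0,0.026,1,25,30,0,0,1,14,13,0,0,1,0,0,0,0,1,0,0,0,0,1]
}}

```text
clock: 16.4
eef_pos: [591.5, -276.9, 182.2]
eef_rot: [-3.141, 0.0, 1.544]
wrist_force: [0.4, -0.5, -2.6]
finger_gap: 44.4
finger_force: 50.0
```

```bash
python3 held.py
```

```text
[ 591.52219856 -276.88952223  182.22651055] [-3.14106685e+00  4.08684112e-05  1.54385314e+00]
held nose ((591.1016235351562, -275.78143310546875), (54.30789566040039, 47.90960693359375), 87.42320251464844) 176.57820824283655
held shoulder y [-278.98401567 -247.86233081] x [548.24946211 632.16830822]
brk seated nose 1824 y [-202.21748673 -166.43351756] ((592.5911865234375, -184.2135009765625), (35.79224395751953, 45.007171630859375), 88.44908905029297)
brk shoulder y 1664 [-209.31105487 -160.345701  ]
sock seated nose 954 y [-243.16336933 -206.86128755] ((591.5389404296875, -225.11514282226562), (35.79637908935547, 44.03058624267578), 88.45864868164062)
sock shoulder y 1405 [-242.98967512 -200.6430255 ]
```

View pics/held.png

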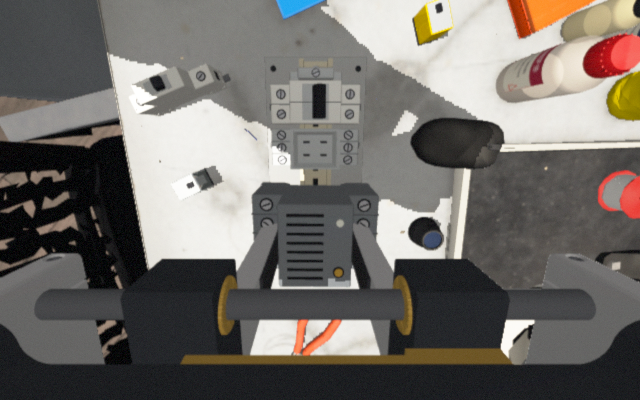

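The supply is held at (315,240), its left face about 5 mm clear of the seated socket (315,148). I'll lower it.

Request:
{"name": "step_arm", "arguments": {
  "series": [0,1.5,-40,0,1,0,0,-40,0,1,0,0,-10,0,1,0,0,-4,0,1,0,0,-3,0,1,0,0,-2,0,1,0,0,-2,0,1,0,0,0,0,1]
}}

```text
clock: 17.45
eef_pos: [592.2, -274.4, 81.6]
eef_rot: [3.142, 0.0, 1.545]
wrist_force: [0.2, -0.2, -2.6]
finger_gap: 45.0
finger_force: 50.0
```

Request:
{"name": "step_arm", "arguments": {
  "series": [0,0,-1,0,1,0,0,-1,0,1,0,0,0,0,1]
}}

```text
clock: 17.82
eef_pos: [592.3, -274.5, 81.4]
eef_rot: [3.141, 0.001, 1.545]
wrist_force: [-6.8, 3.3, 13.7]
finger_gap: 44.6
finger_force: 50.0
```

Request:
{"name": "step_arm", "arguments": {
  "series": [0,0,2,0,1,0,0,0,0,0,0,0,0,0,0,0,0,0,0,0,0,0,30,0,0,0,0,60,0,0,-20,0,30,0,0,-30,2,0,0.1,0,-30,3,0,0.1,0,-30,3,0,0.1,0,-29,3,0,0.1,0,0,0,0,0,0,0,0,0,0,0]
}}

```text
clock: 19.45
eef_pos: [453.8, -263.5, 201.7]
eef_rot: [3.141, 0.001, 1.943]
wrist_force: [0.5, 0.8, 0.7]
finger_gap: 94.3
finger_force: 0.0
```

```bash
python3 - <<'E'
from h import *
s=manip.read_state(); print(s['eef_pos'],s['eef_rot'])
p,d,w=cloud('top'); z=w[...,2]
for nm,y,h in(('brk',-185.7,17),('sock',-226.4,17),('sup',-276,26)):
  q=w[(d>0)&(z>63)&(z<82)&(abs(w[...,0]-595)<30)&(abs(w[...,1]-y)<h+2)]; print(nm,'nose',cv2.minAreaRect(q[:,:2].astype(np.float32)),np.percentile(q[:,2],[50]))
  q=w[(d>0)&(z>40)&(z<60)&(abs(w[...,0]-595)<45)&(abs(w[...,1]-y)<h)]; print('shoulder',np.median(q[:,2]))
p,d,w=cloud('wrist'); z=w[...,2]
q=w[(d>0)&(z>30)&(z<45)&(np.hypot(w[...,0]-453,w[...,1]+264)<35)]; print('relay wrist',len(q),cv2.minAreaRect(q[:,:2].astype(np.float32)) if len(q)>20 else '')
E
```

```text
[ 453.79945013 -263.53300929  201.69374437] [3.14110688e+00 5.56105555e-04 1.94330444e+00]
brk nose ((596.9357299804688, -185.69186401367188), (35.80405807495117, 45.380374908447266), 88.40985870361328) [77.4446611]
shoulder 53.50071602430944
sock nose ((595.3272094726562, -225.81826782226562), (34.117225646972656, 46.13457489013672), 85.37885284423828) [70.42000463]
shoulder 54.02617825350512
sup nose ((604.923095703125, -275.2341003417969), (53.69768524169922, 25.408987045288086), 87.3988265991211) [77.87991001]
shoulder 53.57517460007057
relay wrist 462 ((451.4458923339844, -264.4295959472656), (27.093059539794922, 22.2487735748291), 22.92253303527832)
```

All three devices are seated at equal heights. Next is the relay, gripped across x.

Request:
{"name": "step_arm", "arguments": {
  "series": [-1,-0.5,-50,0.01,0,0,0,-50,0,0,0,0,-45,0,0,0,0,-19,0,0,0,0,0,0,0,0,0,0,0,1,0,0,0,0,1,0,0,0,0,1,0,0,0,0,1,0,0,0,0,1,0,0,0,0,1,0,0,0,0,1],
  "squeeze": 15
}}

```text
clock: 21.05
eef_pos: [452.2, -263.9, 37.4]
eef_rot: [-3.142, -0.0, 1.955]
wrist_force: [0.2, -0.0, -1.4]
finger_gap: 28.0
finger_force: 14.9
```

Request:
{"name": "step_arm", "arguments": {
  "series": [0,0,35,0,1,0,0,55,0,1,10,0,55,0,1,32,9,0,-0.1,1,32,10,0,-0.1,1,32,10,0,-0.1,1,32,10,0,-0.11,1,3,0,0,0,1,0,0,0,0,1,0,0,0,0,1]
}}

```text
clock: 22.3
eef_pos: [592.5, -225.3, 182.6]
eef_rot: [-3.141, -0.0, 1.545]
wrist_force: [-0.4, 0.5, -0.5]
finger_gap: 27.8
finger_force: 15.0
```

```bash
python3 - <<'E'
from h import *
s=manip.read_state(); t=s['eef_pos'];print(t,s['eef_rot'])
p,d,w=cloud('wrist'); cv2.imwrite('pics/w6.png',p); z=w[...,2]
def near(lo,hi,x,y,rx,ry):
  q=w[(d>0)&(z>lo)&(z<hi)]; return q[(abs(q[:,0]-x)<rx)&(abs(q[:,1]-y)<ry)]
o=t[2]-37.4
for lo,hi in((33,42),(36,42),(5,20),(20,33)):
  q=near(o+lo,o+hi,t[0],t[1],15 if lo>30 else 14,18); print('relay',lo,len(q),cv2.minAreaRect(q[:,:2].astype(np.float32)) if len(q)>20 else '',np.percentile(q[:,1],[2,98]) if len(q) else '')
for nm,y in(('brk',-184.3),('sock',-225)):
  q=near(71,80,592,y,24,19.5); print(nm,len(q),cv2.minAreaRect(q[:,:2].astype(np.float32)) if len(q)>20 else '',np.percentile(q[:,1],[2,98]) if len(q) else '')
  q=near(48,57,592,y,45,20); print('  sh',len(q),np.percentile(q[:,1],[2,98]))
E
```

```text
[ 592.5202594  -225.30034776  182.55890506] [-3.14140873e+00 -2.89498783e-06  1.54490307e+00]
relay 33 1722 ((592.3822631835938, -225.48617553710938), (22.4471435546875, 29.854116439819336), 89.48291778564453) [-235.70352435 -214.71356628]
relay 36 1547 ((592.36572265625, -225.4124755859375), (21.966432571411133, 29.850629806518555), 89.37079620361328) [-235.5924238  -215.25061797]
relay 5 301 ((592.563720703125, -215.0298309326172), (2.953160285949707, 27.99309539794922), 83.67916107177734) [-217.46542339 -214.40549397]
relay 20 337 ((592.68603515625, -215.06936645507812), (2.9454171657562256, 27.922069549560547), 83.5653305053711) [-217.71585629 -214.32142622]
brk 1526 ((592.5601196289062, -184.3143310546875), (34.77759552001953, 45.02314758300781), 88.51766204833984) [-201.34906744 -167.14970272]
  sh 1287 [-201.60761686 -167.21404467]
sock 700 ((591.0162353515625, -224.68716430664062), (35.79072570800781, 44.91979217529297), 88.70096588134766) [-240.38872745 -206.67709764]
  sh 1261 [-241.58851746 -206.61321717]
```

View pics/w6.png

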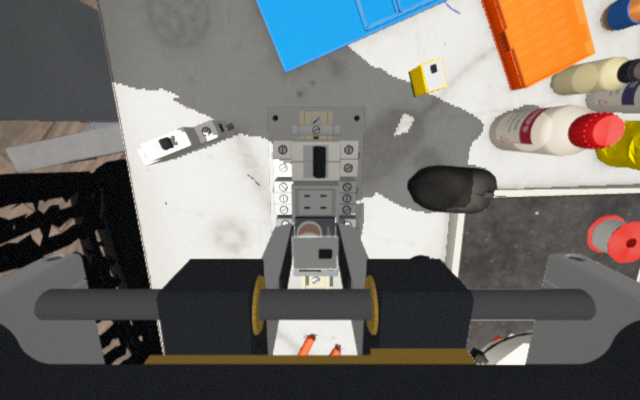

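The relay is held upright at (315,250), lined up within about 1 mm of the socket pocket. I'll lower it.

Request:
{"name": "step_arm", "arguments": {
  "series": [0,0,-30,0,1,0,0,-30,0,1,0,0,-6,0,1,0,0,-2,0,1,0,0,-2,0,1,0,0,-2,0,1,0,0,0,0,1]
}}

```text
clock: 23.22
eef_pos: [593.3, -224.9, 110.7]
eef_rot: [3.141, 0.0, 1.545]
wrist_force: [-0.0, 0.1, -0.2]
finger_gap: 28.0
finger_force: 15.0
```

Request:
{"name": "step_arm", "arguments": {
  "series": [0,0,-2,0,1,0,0,-2,0,1,0,0,-1,0,1,0,0,-1,0,1,0,0,0,0,1]
}}

```text
clock: 23.85
eef_pos: [593.3, -224.9, 104.5]
eef_rot: [3.141, 0.0, 1.545]
wrist_force: [-0.3, -0.3, -0.6]
finger_gap: 27.9
finger_force: 15.0
```

Request:
{"name": "step_arm", "arguments": {
  "series": [0,0,-1,0,1,0,0,0,0,1]
}}

```text
clock: 24.1
eef_pos: [593.3, -225.0, 104.4]
eef_rot: [3.141, 0.0, 1.545]
wrist_force: [-3.7, 0.8, 8.4]
finger_gap: 28.1
finger_force: 15.0
```

Floor contact is at the expected height. I'll release, retreat clear of the row and check.

Request:
{"name": "step_arm", "arguments": {
  "series": [0,0,1,0,1,0,0,0,0,0,0,0,0,0,0,0,0,0,0,0,0,0,0,0,0,0,0,30,0,0,0,0,60,0,0,-20,30,40,0,0,-40,60,0,0,0,-40,60,0,0,0,-30,60,0,0,0,-10,30,0,0,0,0,0,0,0,0,0,0,0,0,0]
}}

```text
clock: 25.85
eef_pos: [466.2, -5.5, 234.5]
eef_rot: [3.141, 0.0, 1.545]
wrist_force: [-0.5, -0.0, 0.3]
finger_gap: 94.1
finger_force: 0.0
```

```bash
python3 - <<'E'
from h import *
s=manip.read_state(); print(s['eef_pos'],s['wrist_force'])
p,d,w=cloud('top'); z=w[...,2]; cv2.imwrite('pics/t5.png',cv2.resize(p[165:295,205:445],(800,433)))
def near(lo,hi,x,y,rx,ry):
  q=w[(d>0)&(z>lo)&(z<hi)]; return q[(abs(q[:,0]-x)<rx)&(abs(q[:,1]-y)<ry)]
for nm,y,h in(('brk',-185.7,17),('sock',-226.4,17),('sup',-275.5,28)):
  q=near(45,60,595,y,48,h+2); print(nm,np.median(q[:,2]),cv2.minAreaRect(q[:,:2].astype(np.float32)))
  q=near(63,82,595,y,30,h+2); print('  nose',cv2.minAreaRect(q[:,:2].astype(np.float32)))
q=near(95,125,595,-226,30,25); print('relay',len(q),cv2.minAreaRect(q[:,:2].astype(np.float32)),np.percentile(q[:,2],[10,50,90]))
l=cv2.connectedComponents(((z>35)&(z<120)&(d>0)).astype(np.uint8),connectivity=4)[1]
print('spare',cv2.minAreaRect(w[l==l[252,327]][:,:2].astype(np.float32)))
E
```

```text
[466.23059988  -5.4749673  234.54269197] [-0.49336672 -0.04310165  0.28038883]
brk 53.87657319233472 ((596.6641845703125, -186.22576904296875), (35.154117584228516, 86.82989501953125), 87.69000244140625)
  nose ((596.8397216796875, -185.76097106933594), (35.91749572753906, 46.297584533691406), 88.87345123291016)
sock 53.802882992835976 ((595.46044921875, -226.14219665527344), (36.042633056640625, 86.1090087890625), 88.78105163574219)
  nose ((595.391845703125, -226.22018432617188), (36.06744384765625, 46.583003997802734), 88.1675033569336)
sup 53.958162902504796 ((594.8485107421875, -274.47454833984375), (53.99545669555664, 86.06417083740234), 88.64846801757812)
  nose ((594.9362182617188, -274.7101135253906), (53.76877212524414, 45.92090606689453), 86.76519775390625)
relay 114 ((595.0731811523438, -225.74432373046875), (21.531904220581055, 27.87748908996582), 84.67008209228516) [102.6319282  105.83481462 108.6165486 ]
spare ((457.4486083984375, -167.3252410888672), (84.71239471435547, 17.906620025634766), 19.0760440826416)
```

View pics/t5.png

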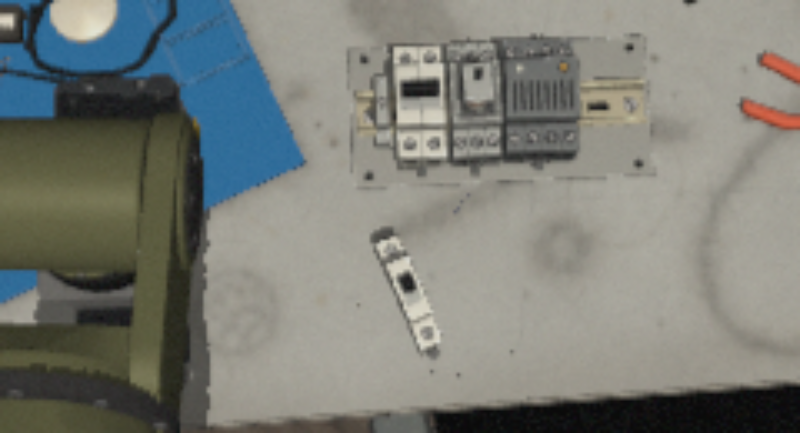

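The picture shows the bracket (380,110), breaker (420,100), socket with the relay (477,90) and supply (540,100) in order on the rail. The spare (405,290) hasn't moved, and every measurement is within tolerance.

```bash
python3 -c "
from cell import manip
print(manip.sign_off())"
```

```text
the job is handed in; nothing more can be done
None
```

The job is handed in with no verdict returned: my last camera check showed breaker, socket with the relay plugged in, and supply seated right of the bracket with gaps of about 3–5 mm, and the spare unmoved.

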